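Set the stock tags on the capsule organiser

TASK

The coffee capsule organiser on the meeting table has a hinged tag in front of each bin; pushing gently with the fingertips, flip tags over so that all the full bins, and only those, show their disc face (tag leaning back over its bin), while the tag of the bin with a single capsule left leans out to the front, showing the bar. Only push the tags: grip and lift nothing, and leave the capsules, bottle, tumbler and mug where they are.

Things in the scene. Friction and masses are not known exactly. Their poses are not given: they have to be found in the camera images.
- caddy: Fixed plywood organiser, open on top, 160 deep (x) x 366 wide (y) x 65 mm high, walls and floor 6 mm, split by dividers into four bins side by side (centres at y = -135, -45, 45, 135 mm). Origin: centre of its underside; its -x side is the front, towards the robot; turned by up to 0.2 rad. On top of the front wall, centred before each bin, stands that bin's hinged tag.
- tag1 (a joint): Lean of the tag in rad: 0 upright, positive leaning back over its bin (disc face up, stop at +0.7), negative leaning out to the front, away from the bin (bar face up, stop at -0.7). It swings freely and falls by its own weight (about 30 g) to the stop on the side it leans to.
- tag1_base: Grey hinge bracket (50 mm wide, 14 mm deep) fixed on the top edge of the front wall, with the tag it carries. Origin: on the wall's top edge, 65 mm above the table; x points from the front to the back over the bin, y along the hinge. The four brackets and tags are alike; which one stands before which bin varies.
- tag1_hinge (a point): Middle of the hinge axis of tag 1, 80 mm above the table; axes as the bracket's; does not move. Each tag: white plate 60 mm wide, 5 mm thick, with an 8 mm round bead along its whole free edge, bead centre 56 mm from the hinge axis. The side towards the robot has a raised black disc (32 mm), the side towards the bin a raised black bar (42 x 8 mm).
- tag1_bin (a point): Centre of the inner floor of the bin that tag 1 belongs to, 77 mm behind the hinge, 6 mm above the table.
- tag2 (a joint): Lean of tag 2, as for tag 1.
- tag2_base: Hinge bracket of tag 2, like that of tag 1.
- tag2_hinge (a point): Middle of the hinge axis of tag 2, 80 mm above the table; axes as the bracket's; does not move.
- tag2_bin (a point): Centre of the inner floor of the bin that tag 2 belongs to, 77 mm behind the hinge, 6 mm above the table.
- tag3 (a joint): Lean of tag 3, as for tag 1.
- tag3_base: Hinge bracket of tag 3, like that of tag 1.
- tag3_hinge (a point): Middle of the hinge axis of tag 3, 80 mm above the table; axes as the bracket's; does not move.
- tag3_bin (a point): Centre of the inner floor of the bin that tag 3 belongs to, 77 mm behind the hinge, 6 mm above the table.
- tag4 (a joint): Lean of tag 4, as for tag 1.
- tag4_base: Hinge bracket of tag 4, like that of tag 1.
- tag4_hinge (a point): Middle of the hinge axis of tag 4, 80 mm above the table; axes as the bracket's; does not move.
- tag4_bin (a point): Centre of the inner floor of the bin that tag 4 belongs to, 77 mm behind the hinge, 6 mm above the table.
- full1: The filling of a full bin: twelve coffee capsules packed in two layers level with the rim, fixed in place (135 x 76 x 58 mm). Origin: middle of the filling's underside, on the floor at the centre of its bin.
- full2: The filling of a full bin: twelve coffee capsules packed in two layers level with the rim, fixed in place (135 x 76 x 58 mm). Origin: middle of the filling's underside, on the floor at the centre of its bin.
- full3: The filling of a full bin: twelve coffee capsules packed in two layers level with the rim, fixed in place (135 x 76 x 58 mm). Origin: middle of the filling's underside, on the floor at the centre of its bin.
- last1: A single loose coffee capsule (38 mm wide, 29 mm high, 15 g), the only thing left in its bin, standing near the middle of the bin's floor: this bin is not full. Origin: centre of its underside.
- flask: Loose closed green drinking bottle, 68 mm across, 210 mm high, standing left of the organiser. Origin: centre of its underside.
- tumbler: Loose clear plastic tumbler, 76 mm across, 100 mm high, right of the organiser. Origin: centre of its underside.
- mug: Loose white mug, 80 mm across, 85 mm high with a handle, right of the organiser. Origin: centre of its underside.

How it is judged:
At the end, for the whole second after the job is handed in: Each tag before a full bin leans back over the bin (joint above 0.55 rad, disc up) and the tag before the bin with a single capsule leans out to the front (joint below -0.55 rad, bar up), all resting there (((horizontal distance between any of full1, full2, full3 and tag1_bin below 0.045 m and value of joint tag1 above 0.55 rad) or (not (horizontal distance between any of full1, full2, full3 and tag1_bin below 0.045 m) and value of joint tag1 below -0.55 rad)) and ((horizontal distance between any of full1, full2, full3 and tag2_bin below 0.045 m and value of joint tag2 above 0.55 rad) or (not (horizontal distance between any of full1, full2, full3 and tag2_bin below 0.045 m) and value of joint tag2 below -0.55 rad)) and ((horizontal distance between any of full1, full2, full3 and tag3_bin below 0.045 m and value of joint tag3 above 0.55 rad) or (not (horizontal distance between any of full1, full2, full3 and tag3_bin below 0.045 m) and value of joint tag3 below -0.55 rad)) and ((horizontal distance between any of full1, full2, full3 and tag4_bin below 0.045 m and value of joint tag4 above 0.55 rad) or (not (horizontal distance between any of full1, full2, full3 and tag4_bin below 0.045 m) and value of joint tag4 below -0.55 rad))); the robot touches nothing.
It fails at once if a tag is pushed or squeezed with more than 25 N (contact force between the fingers and tag1_base above 25 N or contact force between the fingers and tag2_base above 25 N or contact force between the fingers and tag3_base above 25 N or contact force between the fingers and tag4_base above 25 N).
It fails at once if the loose capsule is lifted or shifted by more than 20 mm (distance of last1 from where it was at the start of the episode above 0.02 m).
It fails at once if the bottle, tumbler or mug is moved by more than 20 mm or tipped (distance of any of flask, tumbler, mug from where it was at the start of the episode above 0.02 m or angle between any of flask, tumbler, mug's own z axis and vertical above 0.3 rad).
It also fails if it takes over 64 s, if anything falls off the work surface, if the arm or the gripper's body presses on something with over 40 N, if the wrist force passes 120 N, or if a joint passes its speed limit or range.

ROBOT

A 6-joint arm with a two-finger parallel gripper is mounted at the origin on the work surface. World frame = base frame: x ahead of the robot, y to its left, z up, the work surface at z = 0. Lengths are in m, angles in rad, forces in N, time in s.
With the tool pointing down it reaches from about 0.225 to 0.725 m from the base axis. Payload 3.1 kg.
Tool frame: the origin (TCP) lies at the very end of the fingers, on their centre line; the grasp point (between the pads) lies 19 mm behind it; z points along the fingers, y is the direction in which the jaws open and shut (so a half turn about z gives the same grasp; the last joint's range is limited). The gripper opens to 85 mm and grips with 20 to 120 N. Pads are 22 mm wide; open, the fingers measure 114 mm over their backs; the gripper's body (76 mm by 85 mm) begins 54 mm behind the grasp point. The pads swing forward as they close: fully open they stand 13 mm farther back than shut.
Start: joints at [1.117, 0.048, 0.099, 1.622, 0, 1.443], TCP at [0.168, 0.497, 0.231] pointing down, gripper open.
Joint ranges: [-2.91, 2.91], [-0.99, 1.94], [-1.21, 1.42], [-2.12, 2.29], [-1.49, 1.47], [-3.14, 3.14]. Speed limits (rad/s): [2.79, 2.79, 3.14, 3.14, 3.14, 3.14].

INTERFACE

Orientations are given as a rotation vector (axis times angle).
In Python, from station import env gives the robot as it stands. The module is installed in compiled form; this text tells all that it offers.
- The arm moves only by the tool drive_tool, never from a script. Its argument "plan" is a list of rows, each a list of 3 entries, a list of its own where there are three numbers: the turn, a rotation vector about the world's x, y, z in degrees, then the shift along the world's x, y, z in mm, then the opening, from 0 (shut) to 1 (fully open). In form: [[[wx, wy, wz], [dx, dy, dz], hand], ...]. A call has exactly 5 rows; each row is the pose to reach, as a shift and turn from the pose commanded when the call began; what a row does not reach only later rows make up. A row lasts 1/8 s, in which the tool goes at most 62.5 mm and 10.7 degrees, less where a joint would pass 70% of its speed; a pose out of reach is approached as far as the arm can. A call with a gripper value outside its range is refused whole. The fingers move at their own pace and stop on an object; the grip force is fixed at half the most. Time passes only in rows, so rows that repeat a pose let the fingers close, or fill a call up. It gives the time, the measured TCP pose, the force and the opening at its end, in the units of the state.
- env.get_state(): the state, without advancing time (a new reading comes with each control period).
- env.read_camera(name): name is "scene" or "side" or "wrist"; returns a dict with "pixels" (420x560x3 uint8, red, green, blue), "z_map" (420x560 float32, m along the optical axis (not along the pixel's ray), 0 where there is no reading), "camera_matrix" (3x3 intrinsics, pixels), "position" and "orientation" of the camera in the world; the wrist camera has in their place "hand_eye" (4x4, takes a point from camera to tool coordinates, whose origin is the TCP and whose axes are the flange's). Camera axes: x right, y up, looking along -z (the intrinsics and any distortion apply to the point x, -y, -z); pixel columns grow to the right and rows downward; lengths in m; the calibration is good to about 2 mm. A picture is of the moment at which its call begins: read the wrist's pose just before it.
- env.close_job(): hands the job in, once; it reports no verdict.
The state is a dict: "clock": time; "joints": joint angles; "qvel": joint speeds; "tau": joint torques, N m; "ee_pos": TCP position; "ee_rot": TCP orientation; "force": force on the tool from outside, world axes, zero at the start; "moment": the same for the moment, N m; "gripper_width": finger opening in m.
Only numpy, scipy, OpenCV 4.12 (cv2) and the standard library are available. Lean on these libraries where they do the work, as an engineer would, in place of code of your own. Each camera call takes 0.05 s, during which the arm holds its last target. There are 200 camera calls.

## Working session

There is one attempt and no reset: what is moved stays moved. The work goes in short steps, Python scripts to look and compute and a tool call to move; the robot and the scene stay as the last step left them, time stands still between calls to the robot, and variables do not carry over. Pictures are saved under pics/ and viewed, about 8 in all and at most 12, crops included, and the job is handed in when it is done.

Besides the shell and the picture viewer there is one more tool, called after "Emit:" in YAML: its name, and indented under it one key for each argument. drive_tool: Moves the arm, as the interface text tells. Its arguments: {"type":"object","properties":{"plan":{"type":"array"}},"required":["plan"]}

```bash
mkdir -p pics
cat > h.py <<'E'
import numpy as np,cv2
from scipy.spatial.transform import Rotation as R
from station import env
def cloud(c):
    K=np.array(c["camera_matrix"]);z=c["z_map"]
    v,u=np.mgrid[:420,:560]
    P=np.stack([(u-K[0,2])/K[0,0]*z,-(v-K[1,2])/K[1,1]*z,-z],-1)
    o=np.array(c["orientation"]);M=o if o.shape==(3,3) else R.from_rotvec(o).as_matrix()
    W=P@M.T+np.array(c["position"]);W[z==0]=np.nan
    return W
def save(c,n,crop=None,k=1):
    im=c["pixels"][:,:,::-1]
    if crop: x0,y0,x1,y1=crop;im=im[y0:y1,x0:x1]
    cv2.imwrite("pics/"+n,cv2.resize(im,None,fx=k,fy=k,interpolation=cv2.INTER_CUBIC))
E
python3 - <<'E'
from h import *
s=env.get_state();print(s)
im=[]
for n in("scene","side"):
    c=env.read_camera(n);np.savez(n,**c);print(n,c["position"],c["orientation"],c["camera_matrix"]);im.append(c["pixels"])
    save(c,n+"0.png",k=1.4)
E
```

```text
{'clock': 0.0, 'joints': array([1.11719744e+00, 4.87288997e-02, 9.75718805e-02, 1.62198676e+00,
       8.46451404e-06, 1.44301291e+00]), 'qvel': array([ 0.00061412,  0.00125912, -0.00132927, -0.00041075, -0.00015994,
       -0.00056381]), 'tau': array([-2.35447573e-03, -3.38792038e+01,  3.20009422e+01,  2.07327266e-02,
       -5.06624383e-04,  1.07238480e-05]), 'ee_pos': array([0.16777284, 0.49682333, 0.23011551]), 'ee_rot': array([-0.50941827, -3.09932365,  0.00352809]), 'force': array([-0.41416071,  0.0605695 ,  0.58666996]), 'moment': array([0.03190101, 0.00934811, 0.0119502 ]), 'gripper_width': 0.08523679233975076}
scene [1.04887716 0.62922429 1.07466392] [0.27185857 0.81775641 2.33490417] [[543.78833361   0.         275.32446082]
 [  0.         543.78833361 208.82765053]
 [  0.           0.           1.        ]]
side [ 0.44460422 -0.81223273  1.08350177] [ 0.67556858 -0.0581329  -0.13654739] [[463.31093551   0.         281.6179157 ]
 [  0.         463.31093551 209.15317085]
 [  0.           0.           1.        ]]
```

View pics/scene0.png

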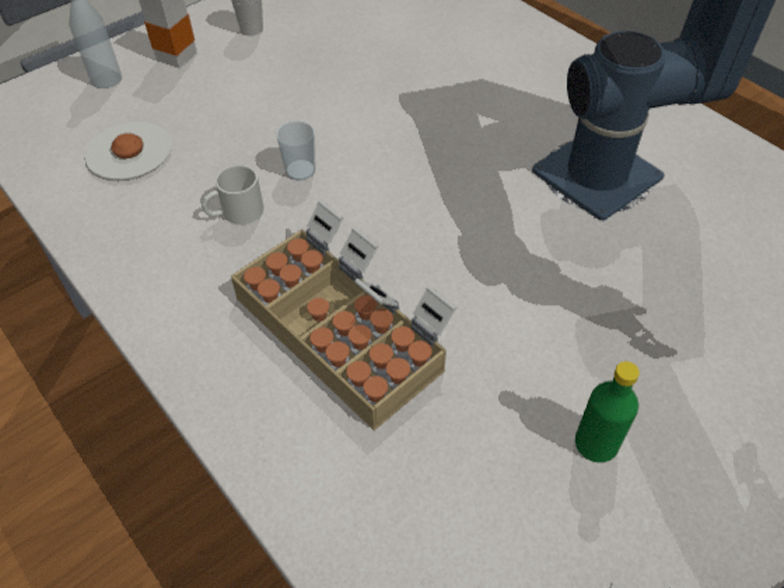

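View pics/side0.png

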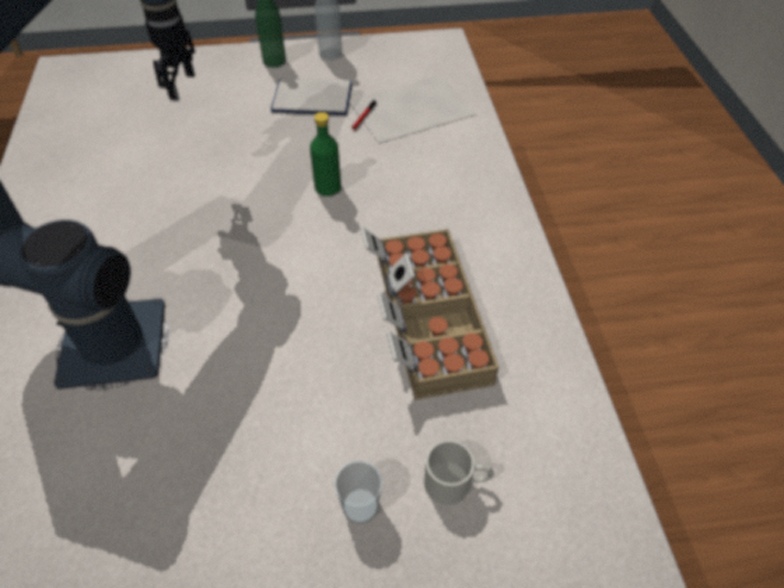

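Scene view: the outer two bins are full, and their tags at about (322,225) and (433,313) show the bar to the back, so they lean out to the front. The single-capsule bin, with its tag at (357,250), also leans to the front, which is correct. The third bin is full and its tag leans back, with the disc visible in the side view at (401,270), also correct. So only the two outer tags need flipping.

Run:
```python
from h import *
for n in("scene","side"):
    c=dict(np.load(n+".npz"));W=cloud(c).reshape(-1,3)
    rg=(W[:,0]>.3)&(W[:,0]<.75)&(abs(W[:,1])<.45)
    print(n,"table z",np.nanmedian(W[rg&(abs(W[:,2])<.02),2]))
    a=W[rg&(W[:,2]>.05)&(W[:,2]<.069)]
    # largest connected blob on a 5 mm raster
    def blobs(p,mn):
        g=np.zeros((120,200),np.uint8);i=((p[:,:2]-[.25,-.5])/.005).astype(int);g[i[:,0],i[:,1]]=1
        k,l=cv2.connectedComponents(cv2.dilate(g,np.ones((3,3))))
        L=l[i[:,0],i[:,1]];return [p[L==j] for j in range(1,k) if (L==j).sum()>mn]
    for b in blobs(a,60): print("rim",len(b),[np.round(q,3) for q in cv2.minAreaRect(b[:,:2].astype(np.float32))])
    for b in blobs(W[rg&(W[:,2]>.085)&(W[:,2]<.14)],15): print("tall",len(b),b.mean(0).round(3),b.min(0).round(3),b.max(0).round(3))
```

```text
scene table z 0.0013260724638086696
rim 94 [array([ 0.442, -0.424]), array([0.019, 0.051]), np.float64(63.751)]
rim 117 [array([ 0.468, -0.38 ]), array([0.029, 0.067]), np.float64(55.183)]
rim 155 [array([0.482, 0.409]), array([0.032, 0.067]), np.float64(21.115)]
rim 5523 [array([ 0.645, -0.023]), array([0.166, 0.369]), np.float64(3.715)]
rim 146 [array([ 0.598, -0.404]), array([0.027, 0.068]), np.float64(70.86)]
rim 192 [array([ 0.632, -0.362]), array([0.037, 0.114]), np.float64(70.276)]
tall 278 [ 0.454 -0.4    0.094] [ 0.416 -0.44   0.085] [ 0.494 -0.359  0.106]
tall 646 [0.485 0.411 0.118] [0.435 0.369 0.085] [0.499 0.436 0.14 ]
tall 618 [0.541 0.107 0.108] [0.52  0.073 0.085] [0.564 0.137 0.131]
tall 501 [ 0.552 -0.073  0.108] [ 0.529 -0.108  0.085] [ 0.577 -0.043  0.131]
tall 465 [ 0.558 -0.162  0.108] [ 0.537 -0.196  0.085] [ 0.581 -0.132  0.131]
tall 211 [0.591 0.023 0.115] [ 0.562 -0.012  0.085] [0.609 0.05  0.133]
tall 61 [ 0.603 -0.375  0.087] [ 0.57  -0.417  0.085] [ 0.647 -0.338  0.09 ]
side table z 0.0005261586346736458
rim 187 [array([ 0.456, -0.404]), array([0.069, 0.066]), np.float64(79.277)]
rim 89 [array([0.461, 0.379]), array([0.041, 0.068]), np.float64(80.359)]
rim 3345 [array([ 0.645, -0.026]), array([0.165, 0.373]), np.float64(3.547)]
rim 229 [array([ 0.608, -0.385]), array([0.077, 0.076]), np.float64(44.423)]
tall 306 [ 0.455 -0.399  0.096] [ 0.419 -0.441  0.085] [ 0.493 -0.363  0.106]
tall 318 [0.464 0.374 0.115] [0.432 0.359 0.085] [0.499 0.408 0.14 ]
tall 195 [0.541 0.098 0.109] [0.521 0.069 0.085] [0.563 0.131 0.132]
tall 242 [ 0.552 -0.081  0.11 ] [ 0.532 -0.112  0.085] [ 0.578 -0.047  0.131]
tall 284 [ 0.557 -0.171  0.11 ] [ 0.537 -0.201  0.085] [ 0.58  -0.137  0.132]
tall 295 [0.587 0.011 0.108] [ 0.564 -0.021  0.085] [0.608 0.047 0.132]
tall 101 [ 0.605 -0.384  0.087] [ 0.568 -0.423  0.085] [ 0.646 -0.344  0.09 ]
```

Emit:
drive_tool:
  plan:
    - [[0,0,5],[36,-48,0],0]
    - [[0,0,10],[72,-96,0],0]
    - [[0,0,15],[108,-144,0],0]
    - [[0,0,19],[144,-192,0],0]
    - [[0,0,22],[180,-240,0],0]

```text
clock: 0.72
ee_pos: [0.3487, 0.2557, 0.2309]
ee_rot: [0.095, -3.14, 0.0]
force: [1.3, 0.1, -1.2]
gripper_width: -0.0002
```

Emit:
drive_tool:
  plan:
    - [[0,0,0],[36,-48,0],0]
    - [[0,0,0],[72,-96,0],0]
    - [[0,0,0],[102,-152,0],0]
    - [[0,0,0],[102,-152,0],0]
    - [[0,0,0],[102,-152,0],0]

```text
clock: 1.35
ee_pos: [0.4496, 0.1054, 0.2308]
ee_rot: [0.09, -3.139, -0.001]
force: [-0.9, 0.8, 1.0]
gripper_width: -0.0
```

Emit:
drive_tool:
  plan:
    - [[0,0,0],[0,0,-45],0]
    - [[0,0,0],[0,0,-90],0]
    - [[0,0,0],[10,0,-124],0]
    - [[0,0,0],[30,0,-124],0]
    - [[0,0,0],[46,0,-124],0]

```text
clock: 1.98
ee_pos: [0.4948, 0.1076, 0.1063]
ee_rot: [0.097, -3.138, -0.001]
force: [0.1, -0.3, 0.7]
gripper_width: -0.0001
```

Emit:
drive_tool:
  plan:
    - [[0,0,0],[10,1,0],0]
    - [[0,0,0],[20,1,0],0]
    - [[0,0,0],[30,2,0],0]
    - [[0,0,0],[40,2,0],0]
    - [[0,0,0],[50,3,0],0]

```text
clock: 2.6
ee_pos: [0.5467, 0.1083, 0.1074]
ee_rot: [-0.091, 3.14, -0.0]
force: [-0.1, 0.8, -0.1]
gripper_width: 0.0003
```

Emit:
drive_tool:
  plan:
    - [[0,0,0],[8,0,0],0]
    - [[0,0,0],[15,1,0],0]
    - [[0,0,0],[15,1,0],0]
    - [[0,0,0],[15,1,0],0]
    - [[0,0,0],[15,1,0],0]

```text
clock: 3.22
ee_pos: [0.5608, 0.1094, 0.1073]
ee_rot: [0.091, -3.14, -0.0]
force: [-0.4, 0.7, -0.7]
gripper_width: -0.0001
```

Emit:
drive_tool:
  plan:
    - [[0,0,0],[-30,0,0],0]
    - [[0,0,0],[-70,0,0],0]
    - [[0,0,0],[-100,0,0],0]
    - [[0,0,0],[-100,-50,0],0]
    - [[0,0,0],[-100,-105,0],0]

```text
clock: 3.85
ee_pos: [0.4606, 0.0041, 0.1076]
ee_rot: [-0.096, 3.139, -0.0]
force: [0.4, -0.5, 1.0]
gripper_width: -0.0003
```

Emit:
drive_tool:
  plan:
    - [[0,0,0],[5,-55,0],0]
    - [[0,0,0],[15,-110,0],0]
    - [[0,0,0],[25,-150,0],0]
    - [[0,0,0],[40,-173,0],0]
    - [[0,0,0],[53,-173,0],0]

```text
clock: 4.47
ee_pos: [0.5143, -0.1701, 0.1074]
ee_rot: [-0.087, 3.14, -0.0]
force: [-0.1, -0.8, -0.3]
gripper_width: 0.0002
```

Emit:
drive_tool:
  plan:
    - [[0,0,0],[10,0,0],0]
    - [[0,0,0],[20,1,0],0]
    - [[0,0,0],[30,2,0],0]
    - [[0,0,0],[40,2,0],0]
    - [[0,0,0],[50,3,0],0]

```text
clock: 5.1
ee_pos: [0.5648, -0.1653, 0.1073]
ee_rot: [-0.092, 3.14, -0.0]
force: [-0.2, 0.3, 0.3]
gripper_width: 0.0
```

Emit:
drive_tool:
  plan:
    - [[0,0,0],[8,0,0],0]
    - [[0,0,0],[14,0,0],0]
    - [[0,0,0],[14,0,0],0]
    - [[0,0,0],[14,0,0],0]
    - [[0,0,0],[14,0,0],0]

```text
clock: 5.72
ee_pos: [0.5778, -0.1657, 0.1073]
ee_rot: [0.091, -3.14, -0.0]
force: [-0.9, -0.3, 0.0]
gripper_width: 0.0001
```

Emit:
drive_tool:
  plan:
    - [[0,0,0],[-30,0,0],0]
    - [[0,0,0],[-70,0,0],0]
    - [[0,0,0],[-120,0,20],0]
    - [[0,0,0],[-160,0,60],0]
    - [[0,0,0],[-160,0,100],0]

```text
clock: 6.35
ee_pos: [0.4147, -0.1649, 0.2076]
ee_rot: [0.088, -3.138, -0.002]
force: [1.2, 0.9, 0.6]
gripper_width: 0.0001
```

Run:
```python
from h import *
s=env.get_state();print(s["clock"],s["ee_pos"],s["force"])
a=env.read_camera("scene");b=env.read_camera("side")
f=lambda c,x0,y0:cv2.resize(c["pixels"][y0:y0+190,x0:x0+190,::-1],(400,400),interpolation=cv2.INTER_CUBIC)
cv2.imwrite("pics/end.png",np.hstack([f(a,150,125),f(b,200,140)]))
for c in(a,b):
    W=cloud(c).reshape(-1,3)
    for h in[(.5595,.105),(.565,.015),(.571,-.075),(.5765,-.165)]:
        d=(W[:,:2]-h);k=(abs(d[:,1])<.025)&(abs(d[:,0])<.06)&(W[:,2]>.105)&(W[:,2]<.14)
        print(h,k.sum(),"mean dx",d[k,0].mean().round(3))
```

```text
6.35 [ 0.41468778 -0.16485606  0.20760381] [1.19130238 0.86729799 0.56591857]
(0.5595, 0.105) 132 mean dx 0.032
(0.565, 0.015) 122 mean dx 0.032
(0.571, -0.075) 238 mean dx -0.026
(0.5765, -0.165) 99 mean dx 0.032
(0.5595, 0.105) 124 mean dx 0.029
(0.565, 0.015) 141 mean dx 0.03
(0.571, -0.075) 127 mean dx -0.026
(0.5765, -0.165) 182 mean dx 0.029
```

View pics/end.png

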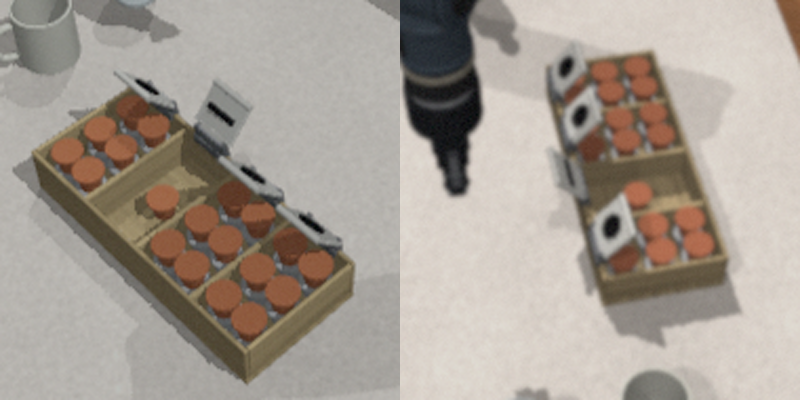

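The picture shows discs up at the three full bins: (567,67), (582,117) and (612,227) in the side half. The single-capsule bin's tag leans out at (222,115) in the scene half. The arm is clear, so I'm handing in.

```bash
python3 -c "
from station import env
print(env.close_job())"
```

```text
the job is handed in; nothing more can be done
None
```

The job is handed in. With the gripper shut, I pushed the two outer tags over from the front. The other two already stood correctly, so I left them alone.

- **Tags:** in the final check from both fixed cameras, the three tags at full bins lean back, with their upper parts about 30 mm behind the hinge and discs up. The single-capsule bin's tag leans out, about 26 mm in front of the hinge.
- **Forces:** the readings at the end of each move stayed under 2 N. Peaks within a move were not seen.
- **Other objects:** the path kept clear of the bottle, tumbler and mug. The capsule looked undisturbed in the last picture, but I did not measure any of their positions again.
- **Finish:** the arm was about 0.16 m back from the tags when I handed in, with the clock at about 6.4 s. No check failed or disagreed.

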